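# Shut a leaf drill jig, pin it and hold it down for drilling

### The arm

A 6-joint arm with a two-finger parallel gripper is mounted at the origin on the work surface. World frame = base frame: x ahead of the robot, y to its left, z up, the work surface at z = 0. Lengths are in m, angles in rad, forces in N, time in s.
With the tool pointing down it reaches from about 0.275 to 0.775 m from the base axis. Payload 14.6 kg.
Tool frame: the origin (TCP) lies midway between the tips of the shut fingers; the grasp point (between the pads) lies 19 mm behind it; x points along the fingers, y is the direction in which the jaws open and shut, and the axes are right-handed (so a half turn about x gives the same grasp; the last joint's range is limited). The gripper opens to 85 mm and grips with 20 to 120 N. Pads are 22 mm wide; open, the fingers measure 114 mm over their backs; the gripper's body (76 mm by 85 mm) begins 54 mm behind the grasp point. The pads swing forward as they close: fully open they stand 13 mm farther back than shut.
Start: joints at [1.032, 0.263, -0.048, 1.259, 0, 1.415], TCP at [0.197, 0.487, 0.231] pointing down, gripper open.
Joint ranges: [-2.65, 2.65], [-0.89, 1.7], [-1.18, 1.37], [-2.13, 2.11], [-1.35, 1.29], [-3.14, 3.14]. Speed limits (rad/s): [1.89, 1.89, 2.57, 2.79, 3.14, 3.14].

### API

Orientations are given as a rotation vector (axis times angle).
In Python, from station import * gives the robot as it stands. The module is installed in compiled form; this text tells all that it offers.
- The arm moves only by the tool drive_tool, never from a script. Its argument "motion" is one flat list of numbers, 6 for each row, row after row: the shift along the tool's x, y, z scaled (see below), then the turn, a rotation vector about the tool's x, y, z scaled (see below). In form: [tx, ty, tz, wx, wy, wz, tx, ty, tz, wx, wy, wz, ...]. A call has 1 to 12 rows; each row is the pose to reach, as a shift and turn from the pose commanded when the call began, along the tool's axes at that moment, turning the shorter way round; what a row does not reach only later rows make up. The controller multiplies each number of a shift by 400 mm and each number of a turn by pi rad. A row lasts 1/10 s, in which the tool goes at most 50 mm and 8.59 degrees, less where a joint would pass 70% of its speed; a pose out of reach is approached as far as the arm can. A call with a number of a shift or a turn outside -1 to 1 is refused whole. A call with a gripper value outside its range is refused whole. "gripper" is the opening, from -1 (shut) to 1 (fully open), set as the call begins (left out, the last holds). The fingers move at their own pace and stop on an object; "squeeze" is the grip in N (left out, the last holds). Time passes only in rows, so rows that repeat a pose let the fingers close. It gives the time, the measured TCP pose, the force and the opening at its end, in the units of the state.
- get_obs(): the state, without advancing time (a new reading comes with each control period).
- grab_frame(name): name is "scene" or "top" or "wrist"; returns a dict with "img" (384x512x3 uint8, blue, green, red), "range_z" (384x512 float32, m along the optical axis (not along the pixel's ray), 0 where there is no reading), "mtx" (3x3 intrinsics, pixels), "dist_coeffs" ([k1, k2, p1, p2, k3] as OpenCV has them; the pictures are not rectified), "rvec" (rotation vector, rad) and "tvec" (3), from world to camera coordinates, as OpenCV has them. Camera axes: x right, y down, z forward; pixel columns grow to the right and rows downward; lengths in m; the calibration is good to about 2 mm. A picture is of the moment at which its call begins.
- job_done(): hands the job in, once; it reports no verdict.
The state is a dict: "time": time; "q": joint angles; "dq": joint speeds; "tau": joint torques, N m; "eef_pos": TCP position; "tool_rot": TCP orientation; "ft_force": force on the tool from outside, world axes, zero at the start; "ft_torque": the same for the moment, N m; "width": finger opening in m.
Only numpy, scipy, OpenCV 4.12 (cv2) and the standard library are available. Lean on these libraries where they do the work, as an engineer would, in place of code of your own. Each camera call takes 0.05 s, during which the arm holds its last target. There are 200 camera calls.

### The job

Make the leaf drill jig ready for cross-drilling the turned bush that lies in its V-block: swing the open leaf down over the bush, then take the locating pin (the one with the short thick knurled knob) out of the wooden tool block and push it down through the hole at the free end of the leaf into the base until its flange sits flat on the leaf. The leaf has a sprung pad and lifts again by itself, so finish with the gripper still on the pin, pressing down so that the leaf is fully shut: do not let go at the end. Leave the bush in its V, and do not disturb the plug gauge, the drill or the file.

Things in the scene. Friction and masses are not known exactly. Their poses are not given: they have to be found in the camera images.
- jig: leaf drill jig screwed to the bench: grey base 190 x 90 x 16 mm; along its +x axis a pin boss (34 x 58 mm, top 70 mm above the bench, at x = -50 mm), a steel V-block (x = +10 mm) and two hinge lugs (x = +70 mm, 89 mm high). Origin: centre of the base's underside, on the bench; +x from boss to hinge, +y along the hinge axis, +z up
- leaf (a joint): hinge angle of the leaf, rad: 0 = fully shut (level, on the boss), growing as its free end swings up and over towards the jig's +x; 1.57 = upright, 1.9 = stop. The hinge is tight (0.25 N m): the open leaf stays where it is left. A sprung pad under it meets the bush at about 0.1; left alone after shutting, the leaf springs back to 0.04 to 0.08; about 10 N down at its pin hole holds it at 0
- hinge (a point): point on the leaf's hinge axis in the middle of the leaf's width, 76 mm above the bench; the leaf's mid-plane passes through the axis. Axes as the jig's
- leaf_hole (a point): centre of the pin hole's mouth in the leaf's outer (upper) face, 120 mm from the hinge axis and 6 mm off the leaf's mid-plane; hole 14 mm wide, through the 12 mm leaf. Its z axis is the leaf's outward normal (up when shut), its x axis points along the leaf to the hinge
- base_hole (a point): centre of the pin hole's mouth in the top of the boss, 70 mm above the bench; hole 14 mm wide, 46 mm deep, straight down. When the leaf is shut the leaf's hole lies exactly above it with its mouth 12 mm higher. Axes as the jig's
- pin: locating pin, 90 g, plain steel, standing upright in one of the two holes of the tool block: shank 12 mm in diameter and 40 mm long below the flange, its last 8 mm tapering to 6 mm; flange 28 mm in diameter and 5 mm thick; above it a knurled knob 22 mm in diameter and 38 mm tall (top 43 mm above the origin). Origin: centre of the flange's underside; +z up along the axis
- block: wooden tool block, fixed to the bench, 64 mm (x) by 140 mm (y) by 50 mm high. Origin: centre of its underside; its two holes (14 mm wide) lie at y = +36 mm and y = -36 mm, and the flanges of the tools rest on its top face
- bush: turned steel bush, 32 mm in diameter and 50 mm long, lying loose in the V-block with its axis along the jig's y. Origin: its centre, 45 mm above the bench; y along its axis
- nest (a point): point in the V-block where the bush's centre belongs, 45 mm above the bench; axes as the jig's
- plug_gauge: bystander: plug gauge in the other hole of the tool block, slim 11 mm handle, its top 100 mm above the block's top. Origin: underside of its 18 mm collar; +z up
- drill: bystander: cordless pistol drill standing on its battery foot, about 0.26 m long, 76 mm wide and 203 mm high. Origin: on the bench under its middle; +x towards the chuck
- bench_file: bystander: flat file with a wooden handle lying on the bench on the far side of the jig, 0.29 m long, 24 mm high. Origin: on the bench below it; +x towards its tip
- bushing (a point): centre of the drill bushing in the leaf's outer (upper) face, 60 mm from the hinge axis. The leaf: plain aluminium plate 56 mm wide, 12 mm thick, 0.3 kg, running 140 mm from the hinge, then a thumb tab 30 mm wide to 153 mm. The bushing's rim stands 4 mm proud, 11 mm in radius; two guide-rod caps beside it (16 mm off along the hinge axis) stand up to 13 mm proud. Axes as leaf_hole

How it is judged:
By the outcome, as a careful person would: the job done as asked, in the order asked, and still so for the second after the job is handed in, while the arm keeps its last pose, push and grip.
It also fails if it takes over 58 s, if anything falls off the work surface, if the arm or the gripper's body presses on something with over 40 N, if the wrist force passes 120 N, or if a joint passes its speed limit or range.

## Working session

There is one attempt and no reset: what is moved stays moved. The work goes in short steps, Python scripts to look and compute and a tool call to move; the robot and the scene stay as the last step left them, time stands still between calls to the robot, and variables do not carry over. Pictures are saved under pics/ and viewed, about 8 in all and at most 12, crops included, and the job is handed in when it is done.

Besides the shell and the picture viewer there is one more tool, called after ">>>" as name(argument=value, ...) on one line, values as JSON. drive_tool: Moves the arm, as the interface text tells. Shifts and turns lie within -1 to 1; 1 stands for 400 mm of shift or pi rad of turn. Its arguments: {"type":"object","properties":{"motion":{"type":"array"},"gripper":{"type":"number"},"squeeze":{"type":"number"}},"required":["motion"]}

```bash
mkdir -p pics
cat > h.py <<'E'
from station import *
import numpy as np, cv2
from scipy.spatial.transform import Rotation as R
def cloud(f):
    z=f["range_z"];h,w=z.shape
    u,v=np.meshgrid(np.arange(w),np.arange(h))
    n=cv2.undistortPoints(np.stack([u,v],-1).reshape(-1,1,2).astype(np.float64),f["mtx"],np.array(f["dist_coeffs"])).reshape(h,w,2)
    c=np.concatenate([n*z[...,None],z[...,None]],-1)
    Rm=cv2.Rodrigues(np.array(f["rvec"],float))[0]
    P=(c-np.array(f["tvec"]).ravel())@Rm
    P[z==0]=np.nan
    return P
def ray(f,u,v,h):
    n=cv2.undistortPoints(np.array([[[u,v]]],float),f["mtx"],np.array(f["dist_coeffs"])).ravel()
    Rm=cv2.Rodrigues(np.array(f["rvec"],float))[0]
    o=-Rm.T@np.array(f["tvec"]).ravel(); d=Rm.T@np.array([n[0],n[1],1])
    return o+d*(h-o[2])/d[2]
E
python3 - <<'E'
from h import *
import pickle
o=get_obs();print(o)
F={n:grab_frame(n) for n in("scene","top","wrist")}
pickle.dump(F,open("f0.pkl","wb"))
for n in F:
    f=F[n];Rm=cv2.Rodrigues(np.array(f["rvec"],float))[0];print(n,-Rm.T@np.array(f["tvec"]).ravel(),(f["range_z"]>0).mean())
a=cv2.resize(F["top"]["img"],(800,600));cv2.imwrite("pics/top0.png",a)
cv2.imwrite("pics/scene0.png",cv2.resize(F["scene"]["img"],(800,600)))
E
```

```text
{'time': 0.0, 'q': array([ 1.03168081e+00,  2.63533123e-01, -4.89069695e-02,  1.25938060e+00,
        7.25535378e-07,  1.41553079e+00]), 'dq': array([-1.51863011e-04,  3.48130227e-05,  1.10211271e-03,  4.14876390e-04,
       -5.62765043e-04, -3.18000494e-04]), 'tau': array([-6.15097397e-04, -6.37609577e+01,  3.84565008e+01,  1.36779825e-02,
       -2.69147495e-04,  2.71997401e-06]), 'eef_pos': array([0.19646594, 0.48658188, 0.2308308 ]), 'tool_rot': array([ 0.3003943 ,  1.55008787, -0.30191469]), 'ft_force': array([-0.91826081,  0.02561517, -0.25490319]), 'ft_torque': array([ 0.02776035, -0.04762647, -0.03626092]), 'width': 0.08531011955630803}
scene [1.21013326 0.03058179 0.88484122] 0.9960479736328125
top [0.40578548 0.09367257 1.17648813] 0.9961140950520834
wrist [0.12492178 0.51515806 0.37367625] 0.9958750406901041
```

View pics/top0.png

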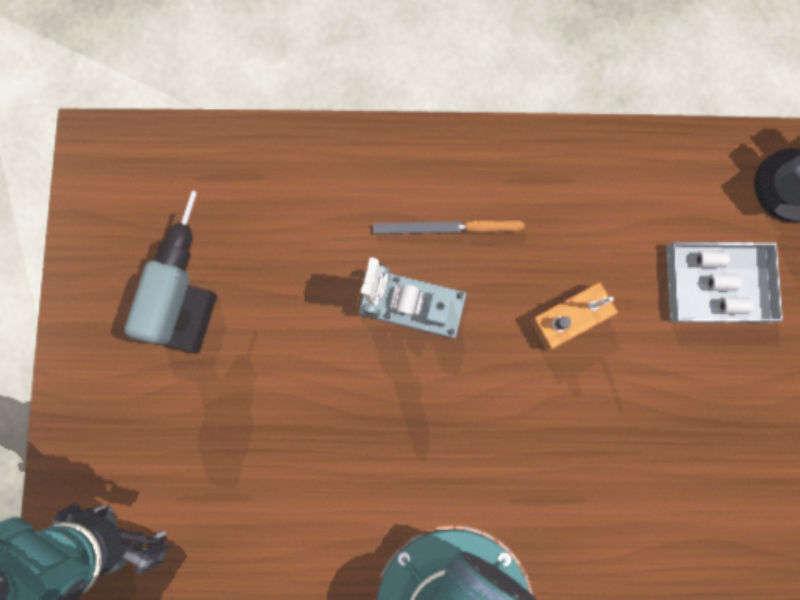

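View pics/scene0.png

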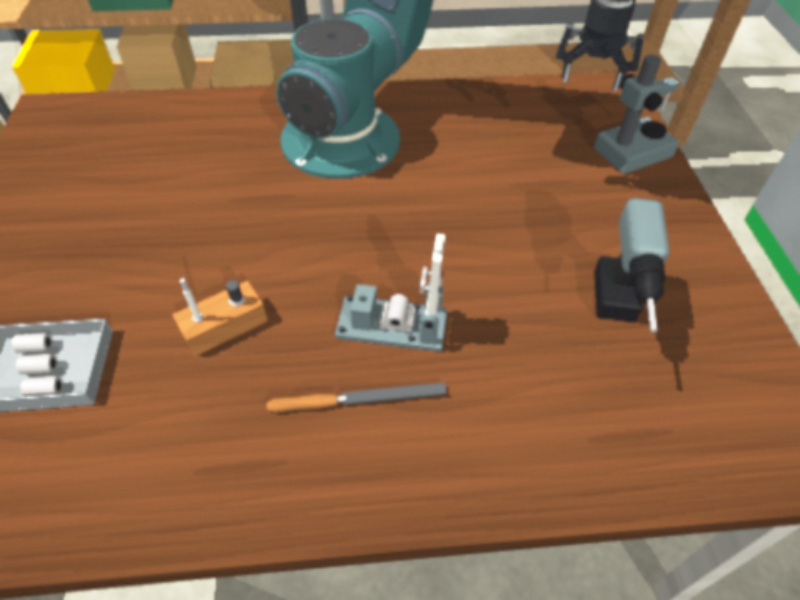

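The top view shows the jig at about (412,300) with its boss hole at (440,306) and the upright leaf at (370,280). The pin knob is at (562,323), the gauge at (600,302), the drill at the left and the file above. The scene view confirms the leaf is roughly upright. Next I'll measure.

```bash
python3 - <<'E'
from h import *
import pickle
F=pickle.load(open("f0.pkl","rb"))
for n in("top","scene"):
    f=F[n];P=cloud(f);X,Y,Z=P[...,0],P[...,1],P[...,2]
    print(n,"table z",np.nanmedian(Z[(abs(X-.35)<.05)&(abs(Y-.05)<.2)]))
    def reg(u,v): return ray(f,u*.64,v*.64,0.03)
    c=reg(412,300) if n=="top" else reg(392,322)
    b=reg(577,316) if n=="top" else reg(220,310)
    print("approx",c,b)
    m=(np.hypot(X-c[0],Y-c[1])<.14)&(X<c[0]+.09)
    def rect(mask,nm):
        p=P[mask][:,:2].astype(np.float32)
        r=cv2.minAreaRect(p*1000);print(nm,len(p),np.round(r[0],1),np.round(r[1],1),round(r[2],1),'med',np.round(np.median(P[mask],0),4))
    rect(m&(Z>.008)&(Z<.022),"base")
    rect(m&(Z>.064)&(Z<.075),"boss-ish")
    rect(m&(Z>.11),"leaf")
    mb=np.hypot(X-b[0],Y-b[1])<.1
    rect(mb&(abs(Z-.05)<.006),"block")
    rect(mb&(Z>.085)&(Z<.099),"knob+")
    rect(mb&(Z>.105),"gauge")
    np.save(f"leaf_{n}.npy",P[m&(Z>.095)])
    # hole in boss: dark blob
E
python3 - <<'E'
import sys; sys.path.insert(0,'.')
import pickle,cv2,numpy as np
F=pickle.load(open("f0.pkl","rb"))
a=F["top"]["img"][150:235,220:400];b=F["scene"]["img"][140:235,100:300]
a=cv2.resize(a,(800,378),interpolation=cv2.INTER_CUBIC)
b=cv2.resize(b,(400,190),interpolation=cv2.INTER_CUBIC)
o=np.zeros((600,800,3),np.uint8);o[:378]=a;o[390:580,:400]=b
cv2.imwrite("pics/crop.png",o)
E
```

```text
top table z -0.0017203670408189242
approx [0.55541332 0.07770026 0.03      ] [ 0.52775155 -0.23196388  0.03      ]
base 997 [553.8  77.1] [190.   90.3] 76.3 med [0.5419 0.0589 0.0141]
boss-ish 232 [548.8  86.5] [149.8  77. ] 76.9 med [0.5421 0.0292 0.0682]
leaf 274 [569.  139.9] [29.5 56.4] 76.2 med [0.5663 0.1438 0.1878]
block 921 [ 529.5 -225.1] [ 64.2 141.6] 28.6 med [ 0.5296 -0.2258  0.0482]
knob+ 60 [ 528.8 -219.4] [20.3 82. ] 32.0 med [ 0.5133 -0.1941  0.0907]
gauge 31 [ 545.9 -255.3] [ 9.8 10.4] 32.4 med [ 0.5455 -0.2541  0.1275]
scene table z -0.003670626031402847
approx [0.57381823 0.07768865 0.03      ] [ 0.5219592  -0.22422154  0.03      ]
base 938 [558.3  76.6] [189.5  92.2] 76.8 med [0.5764 0.0658 0.0128]
boss-ish 230 [561.9  84.9] [151.3  91.6] 76.4 med [0.5524 0.0325 0.0669]
leaf 314 [574.2 140.2] [32.8 59.8] 78.3 med [0.5924 0.1419 0.1662]
block 848 [ 533.7 -224.2] [ 67.3 139.6] 28.7 med [ 0.5383 -0.229   0.0468]
knob+ 65 [ 531.8 -222.4] [20.4 86.8] 24.9 med [ 0.5224 -0.1958  0.0901]
gauge 51 [ 551.7 -255.9] [10.   9.5] 63.6 med [ 0.5531 -0.2547  0.126 ]
```

View pics/crop.png

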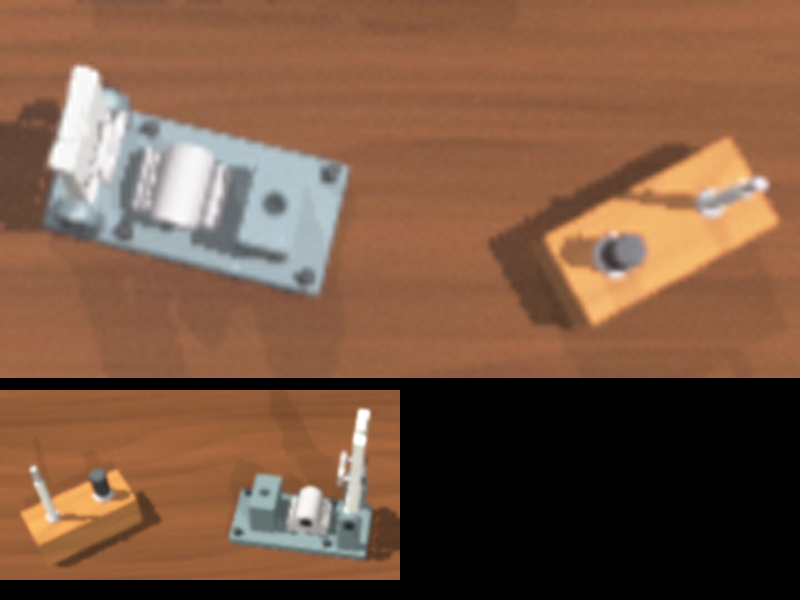

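The crop shows the boss hole at (274,203), the knob at (628,252), the gauge at (735,195), and the leaf slightly past upright with its pad side facing the bush. Next: fit the leaf angle and boss hole, and plan the swing.

```bash
cat >> h.py <<'E'
JC=np.array([.556,.077]);JA=np.deg2rad(76.5)
def jw(x,y,z): # jig->world
    c,s=np.cos(JA),np.sin(JA); return np.array([JC[0]+c*x-s*y,JC[1]+s*x+c*y,z])
def wj(p):
    c,s=np.cos(JA),np.sin(JA); d=np.asarray(p)[...,:2]-JC
    return np.stack([d[...,0]*c+d[...,1]*s,-d[...,0]*s+d[...,1]*c,np.asarray(p)[...,2]],-1)
def Rdown(yaw): # tool x down, tool y along world angle yaw
    x=np.array([0,0,-1.]);y=np.array([np.cos(yaw),np.sin(yaw),0]);return np.stack([x,y,np.cross(x,y)],1)
def mot(p,Rt=None,o=None):
    o=o or get_obs();R0=R.from_rotvec(o["tool_rot"]).as_matrix()
    t=R0.T@(np.asarray(p)-o["eef_pos"])/.4
    w=np.zeros(3) if Rt is None else R.from_matrix(R0.T@Rt).as_rotvec()/np.pi
    return np.round(np.r_[t,w],4).tolist()
E
python3 - <<'E'
from h import *
import pickle
F=pickle.load(open("f0.pkl","rb"))
o=get_obs();print(R.from_rotvec(o["tool_rot"]).as_matrix().round(3))
for n in("top","scene"):
    f=F[n];p=wj(np.load(f"leaf_{n}.npy"))
    for z in np.arange(.1,.24,.02):
        s=p[abs(p[:,2]-z)<.01]
        if len(s): print(n,round(z,2),len(s),np.percentile(s[:,0],[2,50,98]).round(3),np.percentile(s[:,1],[2,98]).round(3))
    print("zmax",p[:,2].max())
u,v=220+274/4.444,150+203/4.444
h=ray(F["top"],u,v,.07);print("hole top",h,wj(h))
g=F["scene"];u,v=100+264/2,140+(491-390)/2
h=ray(g,u,v,.07);print("hole scene",h,wj(h))
E
```

```text
[[-0.     0.374  0.927]
 [-0.001  0.927 -0.374]
 [-1.    -0.001 -0.   ]]
top 0.1 12 [0.064 0.064 0.074] [-0.023  0.03 ]
top 0.12 21 [0.049 0.065 0.075] [-0.022  0.03 ]
top 0.14 73 [0.05  0.055 0.072] [-0.022  0.03 ]
top 0.16 19 [0.065 0.066 0.074] [-0.021  0.03 ]
top 0.18 26 [0.066 0.066 0.075] [-0.024  0.03 ]
top 0.2 23 [0.066 0.067 0.076] [-0.019  0.03 ]
top 0.22 110 [0.067 0.072 0.078] [-0.025  0.028]
zmax 0.23024278113735125
scene 0.1 16 [0.065 0.071 0.076] [-0.031 -0.027]
scene 0.12 31 [0.051 0.071 0.077] [-0.032  0.001]
scene 0.14 102 [0.051 0.065 0.082] [-0.03   0.017]
scene 0.16 29 [0.067 0.072 0.078] [-0.031 -0.006]
scene 0.18 29 [0.067 0.073 0.079] [-0.03  -0.004]
scene 0.2 36 [0.067 0.073 0.079] [-0.031  0.004]
scene 0.22 87 [0.068 0.074 0.079] [-0.028  0.024]
zmax 0.22797792214071116
hole top [0.54014828 0.02744588 0.07      ] [-0.05188544  0.00384556  0.07      ]
hole scene [0.5471009  0.02889106 0.07      ] [-0.04885714 -0.00257759  0.07      ]
```

Run:
```python
from h import *
o=get_obs();Rt=Rdown(JA)
print("A",jw(.13,0,.19),mot(jw(.13,0,.19),Rt))
# swing plan, relative to A in tool axes: tool x=down, tool y=+jig x
w=.0145
for th in [95,85,75,65,55,45,35,25,15,8,4,2]:
    t=np.deg2rad(th);d=np.array([-np.cos(t),np.sin(t)]);n=np.array([np.sin(t),np.cos(t)])
    r=.113+.012*(90-th)/90
    T=np.array([.07,.076])+d*r+n*(.006+w*np.sin(t))
    print(th,T.round(4),"tx,ty",((.19-T[1])/.4).round(4),((T[0]-.13)/.4).round(4))
```

```text
A [0.5863479  0.20340809 0.19      ] [0.1024, -0.2915, 1.1689, -0.0472, -0.0001, 0.0003]
95 [0.1002 0.1861] tx,ty 0.0097 -0.0746
85 [0.0805 0.191 ] tx,ty -0.0025 -0.1238
75 [0.0596 0.1923] tx,ty -0.0056 -0.1761
65 [0.0382 0.1895] tx,ty 0.0012 -0.2295
55 [0.0172 0.1826] tx,ty 0.0184 -0.2821
45 [-0.0027  0.1716] tx,ty 0.0459 -0.3316
35 [-0.0204  0.1567] tx,ty 0.0831 -0.3759
25 [-0.0351  0.1384] tx,ty 0.129 -0.4129
15 [-0.0463  0.1173] tx,ty 0.1819 -0.4407
8 [-0.0516  0.1012] tx,ty 0.222 -0.454
4 [-0.0537  0.0917] tx,ty 0.2458 -0.4592
2 [-0.0544  0.0869] tx,ty 0.2579 -0.4611
```

>>> drive_tool(motion=[0.1,-0.25,1.0,-0.047,0,0,0.1,-0.25,1.0,-0.047,0,0,0.1,-0.25,1.0,-0.047,0,0,0.1,-0.25,1.0,-0.047,0,0,0.1,-0.25,1.0,-0.047,0,0,0.1,-0.25,1.0,-0.047,0,0,0.1,-0.25,1.0,-0.047,0,0,0.1,-0.25,1.0,-0.047,0,0,0.1,-0.25,1.0,-0.047,0,0,0.1,-0.25,1.0,-0.047,0,0,0.1,-0.25,1.0,-0.047,0,0], gripper=-1)

```text
time: 1.25
eef_pos: [0.5295, 0.2444, 0.191]
tool_rot: [0.186, 1.564, -0.186]
ft_force: [-0.5, 0.2, 0.4]
width: 0.0001
```

Run:
```python
from h import *
print(get_obs()["width"],mot(jw(.13,0,.19),Rdown(JA)))
```

```text
0.0001035457331187762 [0.0024, -0.0665, 0.1621, -0.0003, -0.0003, 0.0001]
```

Next: go to the start point, then swing the leaf down to about 45°.

>>> drive_tool(motion=[0,-0.066,0.162,0,0,0,0,-0.066,0.162,0,0,0,0,-0.066,0.162,0,0,0,0,-0.066,0.162,0,0,0])

```text
time: 1.65
eef_pos: [0.5859, 0.2045, 0.1914]
tool_rot: [0.185, 1.563, -0.185]
ft_force: [-0.3, 0.3, -0.2]
width: -0.0
```

>>> drive_tool(motion=[0,-0.04,0,0,0,0,0,-0.08,0,0,0,0,0,-0.12,0,0,0,0,-0.003,-0.15,0,0,0,0,-0.005,-0.176,0,0,0,0,0,-0.203,0,0,0,0,0.001,-0.23,0,0,0,0,0.01,-0.256,0,0,0,0,0.018,-0.282,0,0,0,0,0.032,-0.307,0,0,0,0,0.046,-0.332,0,0,0,0,0.046,-0.332,0,0,0,0])

```text
time: 2.85
eef_pos: [0.5551, 0.0731, 0.172]
tool_rot: [0.186, 1.564, -0.187]
ft_force: [-0.1, 0.3, -0.1]
width: -0.0001
```

Run:
```python
from h import *
o=get_obs();print(wj(o["eef_pos"]),o["ft_force"])
f=grab_frame("scene");cv2.imwrite("pics/s1.png",cv2.resize(f["img"][90:250,150:360],(787,600)))
```

```text
[-3.98680621e-03 -3.15351474e-05  1.71965726e-01] [-0.14469549  0.31468607 -0.08837049]
```

View pics/s1.png

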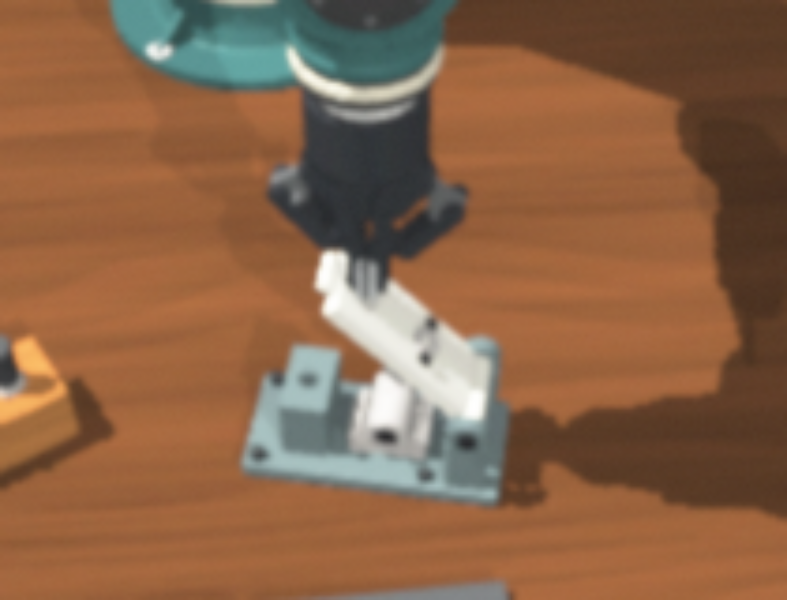

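The leaf follows the fingertips and sits at about 40°, with the fingers on its outer face at (365,280). Continuing down.

>>> drive_tool(motion=[0.019,-0.023,0,0,0,0,0.037,-0.044,0,0,0,0,0.06,-0.063,0,0,0,0,0.083,-0.081,0,0,0,0,0.11,-0.096,0,0,0,0,0.136,-0.109,0,0,0,0,0.156,-0.116,0,0,0,0,0.176,-0.122,0,0,0,0,0.19,-0.125,0,0,0,0,0.2,-0.127,0,0,0,0,0.207,-0.128,0,0,0,0,0.212,-0.129,0,0,0,0])

```text
time: 4.1
eef_pos: [0.5437, 0.0245, 0.0881]
tool_rot: [0.185, 1.563, -0.185]
ft_force: [-1.1, 4.2, 5.7]
width: -0.0001
```

>>> drive_tool(motion=[0.006,0,0,0,0,0,0.01,0,0,0,0,0,0.01,0,0,0,0,0])

```text
time: 4.4
eef_pos: [0.5437, 0.0243, 0.0842]
tool_rot: [0.185, 1.563, -0.185]
ft_force: [-2.5, 1.5, 3.0]
width: 0.0002
```

>>> drive_tool(motion=[-0.1,0,0,0,0,0,-0.22,0,0,0,0,0,-0.34,0,0,0,0,0,-0.42,0,0,0,0,0,-0.42,0,0,0,0,0,-0.42,0,0,0,0,0], gripper=1)

```text
time: 5.0
eef_pos: [0.5441, 0.0241, 0.2523]
tool_rot: [0.185, 1.562, -0.186]
ft_force: [0.6, 0.4, -0.5]
width: 0.0849
```

Run:
```python
from h import *
import pickle
print(get_obs()["eef_pos"])
F={n:grab_frame(n) for n in("scene","top","wrist")}
pickle.dump(F,open("f1.pkl","wb"))
f=F["wrist"];P=wj(cloud(f))
m=(abs(P[...,0]+.05)<.1)&(abs(P[...,1])<.027)&(abs(P[...,2]-.08)<.02)
for x in np.arange(-.08,.06,.02):
    s=P[m&(abs(P[...,0]-x)<.008)]; print(round(x,2),len(s),np.median(s[:,2]) if len(s) else 0)
cv2.imwrite("pics/w1.png",cv2.resize(f["img"],(800,600)))
```

```text
[0.54407921 0.02410236 0.25233349]
-0.08 254 0.0894582905244759
-0.06 745 0.09048265977137737
-0.04 724 0.08919359376065764
-0.02 722 0.08791174844025895
0.0 740 0.08684737777602264
0.02 684 0.08572333430373547
0.04 686 0.08422883658861409
0.06 0 0
```

View pics/w1.png

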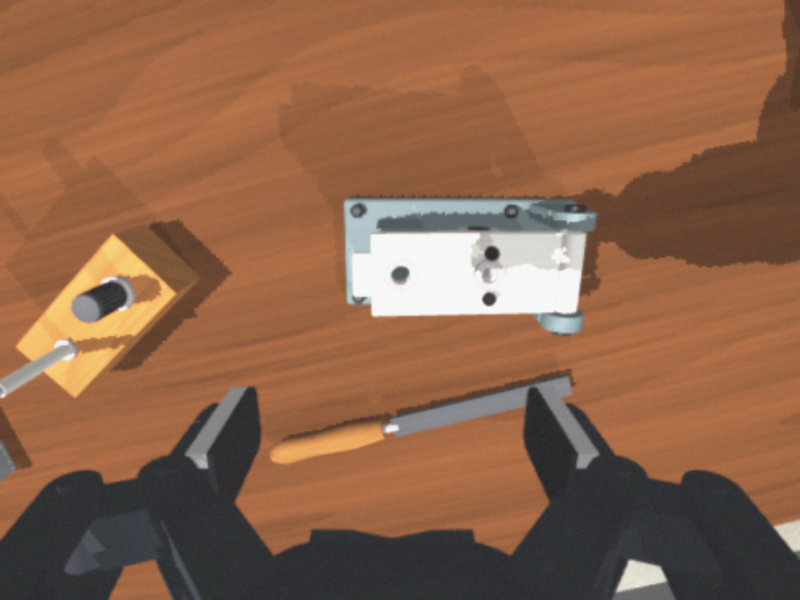

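The wrist view shows the leaf down at about 0.06 rad, with its pin hole at (400,274), the knob at (100,300) and the gauge to the lower left. Next I'll measure the hole and pin from all views.

Run:
```python
from h import *
import pickle
F=pickle.load(open("f1.pkl","rb"))
for n in F:
    f=F[n];g=cv2.cvtColor(f["img"],cv2.COLOR_BGR2GRAY)
    # project predicted hole
    def proj(p): return cv2.projectPoints(np.array([p],float),np.array(f["rvec"],float),np.array(f["tvec"],float),f["mtx"],np.array(f["dist_coeffs"]))[0].ravel()
    c=proj(jw(-.0495,0,.0892)) if n!="wrist" else np.array([256,175.5])
    s=22 if n=="wrist" else 7
    u0,v0=(c-s).astype(int)
    G=cv2.resize(g[v0:v0+2*s,u0:u0+2*s],None,fx=8,fy=8,interpolation=cv2.INTER_CUBIC)
    lo,hi=G[40:-40,40:-40].min() if n!="wrist" else G.min(),np.percentile(G,80)
    _,L,st,ce=cv2.connectedComponentsWithStats((G<(float(lo)+hi)/2).astype(np.uint8))
    cand=[(np.hypot(*(ce[i]-8*s)),i) for i in range(1,len(ce)) if st[i,4]>60]
    i=min(cand)[1];uv=np.array([u0,v0])+(ce[i]+.5)/8-.5
    h=ray(f,*uv,.0892)
    print(n,"pred",c.round(1),"hole",uv.round(2),"wh",st[i,2:4]/8,h.round(4),"jig",wj(h).round(4))
    P=cloud(f);X,Y,Z=P[...,0],P[...,1],P[...,2]
    m=(np.hypot(X-.531,Y+.225)<.09)&(abs(Z-.05)<.006)
    if m.sum()>50:
        r=cv2.minAreaRect((P[m][:,:2]*1000).astype(np.float32));print(" block",np.round(r[0],1),np.round(r[1],1),round(r[2],1))
    q=wj(P);m=(abs(q[...,0]-0)<.2)&(abs(q[...,1])<.06)&(abs(Z-.012)<.007)&(X<.7)
    r=cv2.minAreaRect((P[m][:,:2]*1000).astype(np.float32));print(" base",np.round(r[0],1),np.round(r[1],1),round(r[2],1))
    m=(np.hypot(X-.5145,Y+.193)<.03)&(Z>.087)
    if m.sum()>10: 
        r=cv2.minEnclosingCircle((P[m][:,:2]*1000).astype(np.float32));print(" knobtop",r,m.sum(),np.median(Z[m]))
    m=(np.hypot(X-.5145,Y+.193)<.03)&(abs(Z-.055)<.003)
```

```text
scene pred [231.6 185.2] hole [231.73 186.67] wh [3.  2.5] [0.5496 0.0289 0.0892] jig [-0.0483 -0.005   0.0892]
 block [ 533.7 -224.5] [ 68.  139.1] 28.4
 base [560.5  76. ] [190.7  91.3] 77.6
 knobtop ((515.929931640625, -192.10972595214844), 12.255302429199219) 44 0.08937931762004864
top pred [281.6 193.3] hole [280.9  193.78] wh [14. 14.] [0.5431 0.0307 0.0892] jig [-0.048   0.0017  0.0892]
 block [ 530.8 -227.7] [ 64.1 136.1] 28.6
 base [570.1 143.5] [140.6  90.4] 76.1
 knobtop ((512.181884765625, -193.06893920898438), 10.866522789001465) 47 0.09089068016247191
wrist pred [256.  175.5] hole [255.7  175.34] wh [11.375 11.   ] [0.5437 0.0292 0.0892] jig [-0.0494  0.0008  0.0892]
 block [ 532.1 -224. ] [ 65.  142.6] 28.8
 base [554.7  77.5] [189.2  87.3] 76.6
 knobtop ((514.5399169921875, -191.76060485839844), 11.065999984741211) 323 0.0927320931851531
```

Run:
```python
from h import *
print(mot([.5147,-.1925,.2],Rdown(np.deg2rad(28.6))))
```

```text
[0.1274, -0.5434, 0.0575, 0.2659, -0.0005, 0.0004]
```

>>> drive_tool(motion=[0.127,-0.543,0.058,0.266,0,0,0.127,-0.543,0.058,0.266,0,0,0.127,-0.543,0.058,0.266,0,0,0.127,-0.543,0.058,0.266,0,0,0.127,-0.543,0.058,0.266,0,0,0.127,-0.543,0.058,0.266,0,0,0.127,-0.543,0.058,0.266,0,0,0.127,-0.543,0.058,0.266,0,0,0.127,-0.543,0.058,0.266,0,0])

```text
time: 6.05
eef_pos: [0.5155, -0.1918, 0.2011]
tool_rot: [0.832, 1.406, -0.832]
ft_force: [0.1, 0.5, -0.3]
width: 0.0855
```

Run:
```python
from h import *
f=grab_frame("wrist");P=cloud(f);X,Y,Z=P[...,0],P[...,1],P[...,2]
for z0,z1 in((.052,.058),(.087,.098)):
    m=(np.hypot(X-.5145,Y+.193)<.025)&(Z>z0)&(Z<z1)
    if m.sum()>10: print(z0,cv2.minEnclosingCircle((P[m][:,:2]*1000).astype(np.float32)),m.sum())
m=(np.hypot(X-.531,Y+.225)<.09)&(abs(Z-.05)<.006)
print(cv2.minAreaRect((P[m][:,:2]*1000).astype(np.float32)))
cv2.imwrite("pics/w2.png",cv2.resize(f["img"],(800,600)))
for z in(.06,): print(mot([.5147,-.1925,z],Rdown(np.deg2rad(28.6))))
```

```text
0.052 ((511.03076171875, -188.3323516845703), 17.49294662475586) 149
0.087 ((514.2388916015625, -191.98773193359375), 11.289467811584473) 477
((531.8887329101562, -223.88916015625), (64.22026062011719, 140.74127197265625), 28.641311645507812)
[0.3531, -0.0027, 0.0005, 0.0008, -0.0, 0.0]
```

View pics/w2.png

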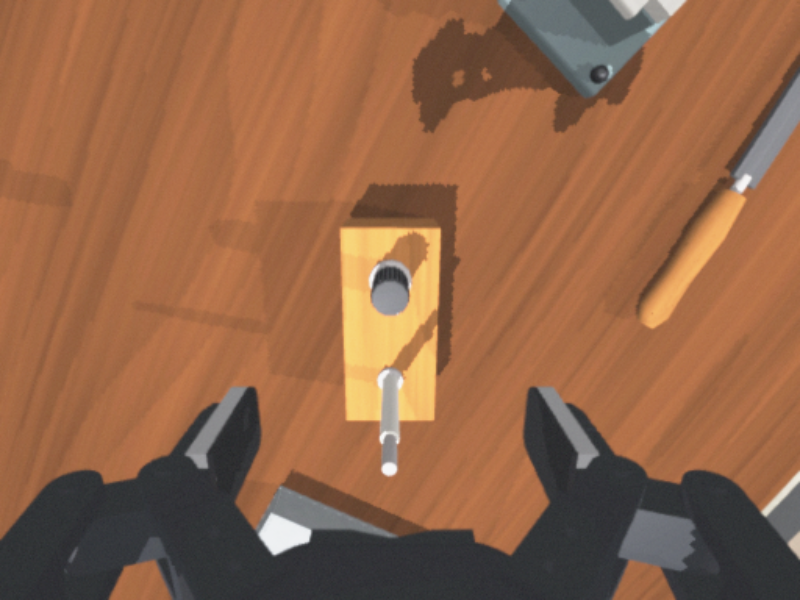

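The knob (390,290) is centred between the fingers and the gauge is clear at (390,430). Descending and gripping.

>>> drive_tool(motion=[0.12,-0.002,0,0,0,0,0.22,-0.002,0,0,0,0,0.28,-0.002,0,0,0,0,0.32,-0.002,0,0,0,0,0.35,-0.002,0,0,0,0,0.35,-0.002,0,0,0,0])

```text
time: 6.7
eef_pos: [0.5143, -0.1922, 0.0602]
tool_rot: [0.834, 1.407, -0.834]
ft_force: [-0.2, 1.4, -0.2]
width: 0.0853
```

>>> drive_tool(motion=[0,0,0,0,0,0,0,0,0,0,0,0,0,0,0,0,0,0,0,0,0,0,0,0,0,0,0,0,0,0,0,0,0,0,0,0,0,0,0,0,0,0,0,0,0,0,0,0], gripper=-1, squeeze=80)

```text
time: 7.5
eef_pos: [0.515, -0.1929, 0.0619]
tool_rot: [0.834, 1.404, -0.834]
ft_force: [-1.2, 0.7, 6.9]
width: 0.0199
```

>>> drive_tool(motion=[-0.02,0,0,0,0,0,-0.06,0,0,0,0,0,-0.12,0,0,0,0,0,-0.2,0,0,0,0,0,-0.28,0,0,0,0,0,-0.33,0,0,0,0,0,-0.33,0,0,0,0,0])

```text
time: 8.2
eef_pos: [0.5158, -0.1934, 0.1963]
tool_rot: [0.834, 1.4, -0.834]
ft_force: [-0.2, -0.6, -2.3]
width: 0.0203
```

Run:
```python
from h import *
import pickle
F={n:grab_frame(n) for n in("scene","wrist","top")};pickle.dump(F,open("f2.pkl","wb"))
o=get_obs();print(o["ft_force"],o["width"])
f=F["scene"];p=cv2.projectPoints(np.array([o["eef_pos"]]),np.array(f["rvec"],float),np.array(f["tvec"],float),f["mtx"],np.array(f["dist_coeffs"]))[0].ravel().astype(int);print(p)
a=cv2.resize(f["img"][p[1]-50:p[1]+50,p[0]-60:p[0]+60],(480,400),interpolation=cv2.INTER_CUBIC)
b=cv2.resize(F["wrist"]["img"][170:384,150:360],(310,316))
out=np.zeros((400,800,3),np.uint8);out[:,:480]=a;out[:316,485:795]=b;cv2.imwrite("pics/p3.png",out)
```

```text
[ 0.32777396  0.27319629 -1.82812011] 0.020046946720333515
[139 154]
```

View pics/p3.png

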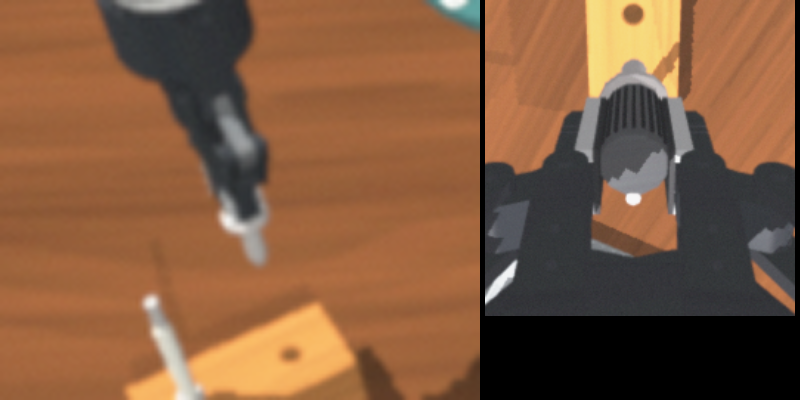

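The pin is held: in the scene crop the shank points down from (245,215) to (260,262), with the gauge undisturbed. Now I'll check the pin's pose in the tool frame.

Run:
```python
from h import *
import pickle
F=pickle.load(open("f2.pkl","rb"));o=get_obs();R0=R.from_rotvec(o["tool_rot"]).as_matrix()
print(R0.round(4))
for n in("wrist","scene"):
    P=cloud(F[n]);T=(P-o["eef_pos"])@R0
    q=T[(np.hypot(T[...,1],T[...,2])<.03)&(abs(T[...,0])<.09)]
    for x in np.arange(-.045,.06,.005):
        s=q[(abs(q[:,0]-x)<.0025)&(abs(q[:,1])<.018)]
        if len(s)>2: print(n,round(x,3),len(s),"y",np.percentile(s[:,1],[3,97]).round(4),"z",np.percentile(s[:,2],[3,97]).round(4))
    if n=="wrist":
        f=F[n]
        kt=q[(abs(q[:,0]+.033)<.004)&(abs(q[:,1])<.012)]
        print(cv2.minEnclosingCircle((kt[:,1:]*1000).astype(np.float32)))
```

```text
[[-9.000e-04  8.781e-01  4.785e-01]
 [ 5.000e-04  4.785e-01 -8.781e-01]
 [-1.000e+00 -5.000e-04 -8.000e-04]]
wrist -0.045 310 y [-0.0172  0.0172] z [-0.0122  0.0076]
wrist -0.04 644 y [-0.0151  0.0158] z [-0.0103  0.0116]
wrist -0.035 1532 y [-0.013   0.0142] z [-0.0099  0.009 ]
wrist -0.03 822 y [-0.0149  0.0154] z [-0.0107  0.0099]
wrist -0.025 400 y [-0.0158  0.0163] z [-0.0112 -0.0055]
wrist -0.02 365 y [-0.0157  0.0163] z [-0.0111 -0.0056]
wrist -0.015 333 y [-0.0169  0.016 ] z [-0.0111 -0.0055]
wrist -0.01 315 y [-0.0157  0.0163] z [-0.011  -0.0054]
wrist -0.005 216 y [-0.0139  0.0154] z [-0.0113 -0.0058]
wrist -0.0 117 y [-0.0087  0.0101] z [-0.0111 -0.0054]
wrist 0.005 396 y [-0.0103  0.0121] z [-0.0135 -0.0049]
wrist 0.01 44 y [-0.0119  0.012 ] z [-0.0136 -0.005 ]
wrist 0.03 25 y [-0.003   0.0045] z [-0.0062 -0.0041]
wrist 0.035 50 y [-0.0042  0.0061] z [-0.0059 -0.0016]
wrist 0.04 37 y [-0.005   0.0057] z [-0.0059 -0.0016]
((-0.12844668328762054, 0.9258963465690613), 16.155149459838867)
scene -0.03 4 y [-0.0101  0.0111] z [0.0118 0.0139]
scene -0.025 4 y [-0.0095  0.0162] z [0.0112 0.0135]
scene -0.02 6 y [-0.0108  0.0166] z [-0.0043  0.0138]
scene -0.01 6 y [-0.0114  0.0162] z [-0.0045  0.014 ]
scene -0.005 5 y [-0.0077  0.0178] z [-0.0042  0.0136]
scene -0.0 5 y [-0.0066  0.0176] z [-0.0055  0.0121]
scene 0.005 16 y [0.0007 0.0156] z [-0.0107  0.0143]
scene 0.01 15 y [-0.0029  0.0165] z [-0.0087  0.0153]
scene 0.02 3 y [0.0039 0.0064] z [0.0006 0.0074]
scene 0.025 7 y [0.0041 0.0084] z [-0.002   0.0064]
scene 0.03 8 y [0.0046 0.0097] z [-0.0026  0.0069]
scene 0.035 6 y [0.0031 0.0096] z [-0.0008  0.0073]
scene 0.04 5 y [0.0037 0.0074] z [0.0001 0.007 ]
scene 0.045 5 y [0.0039 0.0069] z [-0.0028  0.0051]
```

Run:
```python
from h import *
print(mot([.5437,.0292,.165],Rdown(JA)))
```

```text
[0.0692, 0.3297, -0.4518, -0.2662, -0.0003, 0.0001]
```

>>> drive_tool(motion=[0.0,0.1,-0.137,-0.09,0,0,0.0,0.2,-0.27,-0.18,0,0,0.069,0.33,-0.452,-0.266,0,0,0.069,0.33,-0.452,-0.266,0,0,0.069,0.33,-0.452,-0.266,0,0,0.069,0.33,-0.452,-0.266,0,0,0.069,0.33,-0.452,-0.266,0,0,0.069,0.33,-0.452,-0.266,0,0,0.069,0.33,-0.452,-0.266,0,0,0.069,0.33,-0.452,-0.266,0,0])

```text
time: 9.35
eef_pos: [0.5441, 0.0286, 0.1656]
tool_rot: [0.187, 1.563, -0.187]
ft_force: [0.6, 0.6, -1.1]
width: 0.0198
```

Run:
```python
from h import *
import pickle
o=get_obs();print(o["ft_force"],o["width"],mot([.5437,.0292,.165],Rdown(JA)))
F={n:grab_frame(n) for n in("scene","wrist")};pickle.dump(F,open("f3.pkl","wb"))
a=cv2.resize(F["scene"]["img"][130:220,180:290],(488,400),interpolation=cv2.INTER_CUBIC)
b=cv2.resize(F["wrist"]["img"][120:320,150:360],(315,300),interpolation=cv2.INTER_CUBIC)
out=np.zeros((400,800,3),np.uint8);out[:,:488]=a;out[:300,485:800]=b;cv2.imwrite("pics/p4.png",out)
```

```text
[ 0.60345991  0.59143377 -1.13926157] 0.01981487479914251 [0.0015, 0.0013, -0.0014, -0.0009, -0.0, -0.0]
```

View pics/p4.png

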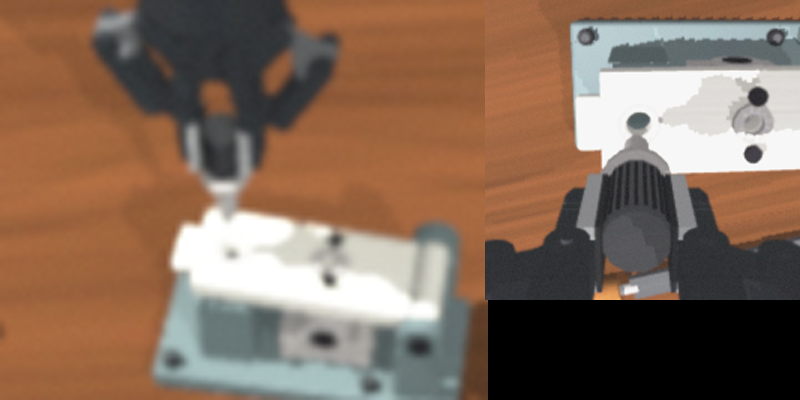

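The pin hangs just behind the hole in the wrist view (hole at (638,121), shank at (637,145)) and is aligned laterally. I'll check the hole's position by ray from here.

Run:
```python
from h import *
import pickle
f=pickle.load(open("f3.pkl","rb"))["wrist"]
g=cv2.cvtColor(f["img"],cv2.COLOR_BGR2GRAY)[188:212,240:264]
_,L,st,ce=cv2.connectedComponentsWithStats((g<170).astype(np.uint8));print(st,ce+[240,188])
for uv in [(252,200.7)]:
    print(ray(f,*uv,.0892),get_obs()["eef_pos"])
P=cloud(f);q=wj(P);m=(abs(q[...,1])<.02)&(abs(q[...,2]-.08)<.02)
for x in(-.07,-.035,.03): 
    s=q[m&(abs(q[...,0]-x)<.005)];print(x,np.median(s[:,2]))
```

```text
[[  0   0  24  24 388]
 [  4   7  16  17 188]] [[251.45876289 198.15463918]
 [251.58510638 202.27659574]]
[0.54286065 0.02956578 0.0892    ] [0.54417885 0.02870899 0.16570877]
-0.07 0.08988861076652709
-0.035 0.08897760282152521
0.03 0.08475615189713546
```

>>> drive_tool(motion=[0.02,0.001,-0.0025,0,0,0,0.05,0.001,-0.0025,0,0,0,0.065,0.001,-0.0025,0,0,0,0.075,0.001,-0.0025,0,0,0,0.085,0.001,-0.0025,0,0,0,0.09,0.001,-0.0025,0,0,0,0.09,0.001,-0.0025,0,0,0])

```text
time: 10.15
eef_pos: [0.5436, 0.0298, 0.1297]
tool_rot: [0.185, 1.562, -0.185]
ft_force: [3.0, 0.8, -2.9]
width: 0.0199
```

>>> drive_tool(motion=[0.01,0,0.001,0,0,0,0.02,0,0.001,0,0,0,0.03,0,0.001,0,0,0,0.04,0,0.001,0,0,0,0.04,0,0.001,0,0,0])

```text
time: 10.65
eef_pos: [0.5437, 0.0297, 0.1132]
tool_rot: [0.186, 1.563, -0.185]
ft_force: [4.2, 0.9, -2.7]
width: 0.0201
```

>>> drive_tool(motion=[0.008,0,0.002,0,0,0,0.016,0,0.002,0,0,0,0.024,0,0.002,0,0,0,0.03,0,0.002,0,0,0,0.03,0,0.002,0,0,0])

```text
time: 11.15
eef_pos: [0.5441, 0.0294, 0.1013]
tool_rot: [0.185, 1.564, -0.186]
ft_force: [-0.5, 0.2, -1.4]
width: 0.0198
```

Free now. Pressing on until the leaf is shut.

>>> drive_tool(motion=[0.006,0,0,0,0,0,0.012,0,0,0,0,0,0.016,0,0,0,0,0,0.02,0,0,0,0,0,0.02,0,0,0,0,0])

```text
time: 11.65
eef_pos: [0.5444, 0.0291, 0.094]
tool_rot: [0.185, 1.562, -0.186]
ft_force: [-2.4, -3.9, 7.2]
width: 0.0202
```

>>> drive_tool(motion=[0.003,0,0,0,0,0,0.006,0,0,0,0,0,0.006,0,0,0,0,0])

```text
time: 11.95
eef_pos: [0.5446, 0.029, 0.0936]
tool_rot: [0.185, 1.56, -0.186]
ft_force: [-13.5, -2.7, 39.9]
width: 0.02
```

>>> drive_tool(motion=[-0.002,0,-0.0015,0,0,0,-0.002,0,-0.0015,0,0,0,-0.002,0,-0.0015,0,0,0,-0.002,0,-0.0015,0,0,0])

```text
time: 12.35
eef_pos: [0.5445, 0.0291, 0.0937]
tool_rot: [0.185, 1.56, -0.186]
ft_force: [-7.1, -4.0, 26.4]
width: 0.0198
```

Run:
```python
from h import *
import pickle
F={n:grab_frame(n) for n in("scene","wrist","top")}
o=get_obs();print(o["ft_force"],o["ft_torque"],o["width"],o["eef_pos"],R.from_rotvec(o["tool_rot"]).as_matrix()[:,0].round(4))
P=cloud(F["wrist"]);q=wj(P);m=(abs(q[...,1])<.02)&(abs(q[...,2]-.08)<.02)
for x in(-.075,-.03,-.01,.03,.045):
    s=q[m&(abs(q[...,0]-x)<.004)];print(x,len(s),np.median(s[:,2]).round(4))
a=cv2.resize(F["scene"]["img"][130:220,180:290],(488,400),interpolation=cv2.INTER_CUBIC)
b=cv2.resize(F["wrist"]["img"][90:320,130:380],(310,285),interpolation=cv2.INTER_CUBIC)
c=cv2.resize(F["top"]["img"][100:330,60:480],(380,208),interpolation=cv2.INTER_AREA)
out=np.zeros((600,800,3),np.uint8);out[:400,:488]=a;out[:285,488:798]=b;out[392:,400:780]=c;cv2.imwrite("pics/p5.png",out)
```

```text
[-6.6748198  -3.67435953 26.57761074] [-0.81702913  1.4909377  -0.0235821 ] 0.020277861475051957 [0.54449363 0.02905616 0.09374841] [ 0.0025 -0.0014 -1.    ]
-0.075 503 0.0799
-0.03 461 0.0821
-0.01 853 0.0821
0.03 812 0.0822
0.045 816 0.0822
```

View pics/p5.png

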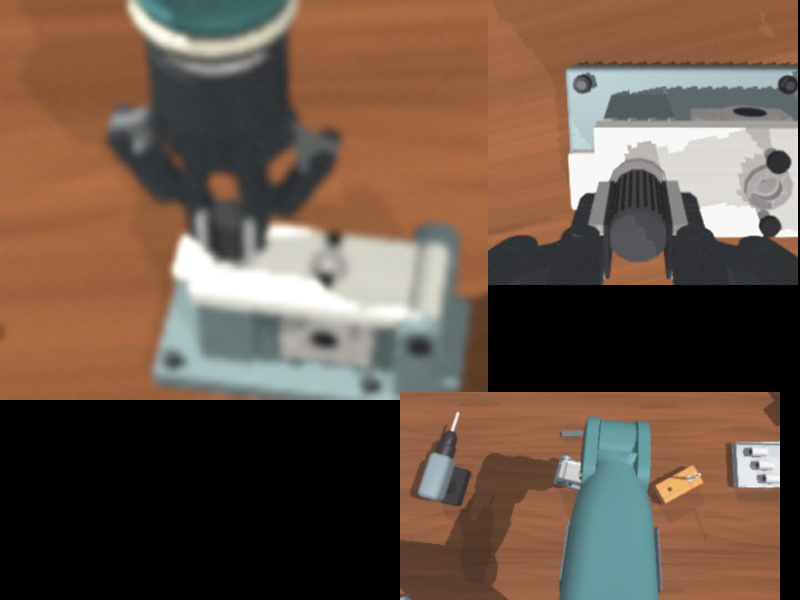

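The leaf reads level at z = 0.082 m and the flange is down on it. The bush is visible in the V at (322,340), and the gauge, drill and file look untouched. The steady push is 26 N, so I'll hand in.

```bash
python3 -c "
from h import *
print(job_done());o=get_obs();print(o['time'],o['ft_force'],o['eef_pos'])"
```

```text
the job is handed in; nothing more can be done
None
the job is handed in; nothing more can be done
```

The job is handed in at about 12.5 s of the 58 s allowed. The leaf is shut, and the pin is through it into the base with its flange on the leaf. The gripper is still on the knob, pushing down.

I swung the leaf down with the closed fingertips; left alone, it sprang back to about 0.06 rad. I then drew the pin straight up out of the block and pushed it through the leaf into the boss until it stopped hard.

**Last checks, just before hand-in:**
- **Leaf:** it read level at 0.082 m from x = -0.03 to +0.045 m, which is its fully shut height. One reading at the thumb tab was 2 mm lower (0.080 m); I took that as an edge effect and did not follow it up.
- **Flange:** judging by the gripper height it sits at about 0.082 m, flat on the leaf.
- **Force:** the steady push is about 26 N down, with about 8 N sideways still remaining. While seating, the wrist force briefly reached about 40 N down and 14 N sideways, through the held pin. I then eased it off.
- **Grip:** it held at 80 N with an opening of about 20 mm. That is slightly under the 22 mm knob, but the pin was upright in the jaws and I saw no sign of slip.
- **Surroundings:** the bush looked to be in its V and the gauge, drill and file undisturbed. I judged this from the pictures without measuring; the arm hid most of the file in the last top view.

After hand-in the robot returned no further readings, so I could not check the final second.

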